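# Clear a broken chocolate tablet into the re-melt drawer

### The job

One of the two chocolate tablets on the marble has lost a corner and has to go back for re-melting: pull the drawer under the counter's edge all the way out, slide the broken tablet across the marble and over the edge so that it drops into the pan in the drawer, then push the drawer fully home. The tablet is cracked, so slide it and do not lift it; leave the whole tablet, the mould, the shaker and the scraper where they are.

Things in the scene. Friction and masses are not known exactly. Their poses are not given: they have to be found in the camera images.
- tablet_broken: Dark chocolate tablet flat on the marble, 140 (its x) x 96 (its y) x 13 mm, 0.18 kg. Its (+x, +y) corner, 35 (x) x 32 (y) mm, is broken off raggedly; the -x and -y sides are straight over their full length, the +x side only from its y = -48 to +16 mm. Origin: underside centre of the full 140 x 96 outline. Starts with its x within 0.25 rad of world x. Too wide to grip flat.
- tablet_whole: The same tablet with all four corners, 140 (its x) x 96 (its y) x 13 mm, 0.2 kg, loose on the marble. It lies on either side of the broken one along world x, about 0.2 m away between centres. Origin: centre of its underside. Must stay.
- counter_edge (a point): A point on the top rim of the marble's straight front edge. The edge runs along world x; the marble (20 mm thick, top at z = 0) lies on the -y side of it, open air on the +y side. Only its y and z matter.
- drawer_box (a joint): How far the re-melt drawer is pulled out, in m, towards world +y: 0 shut, 0.155 at its stop. It starts shut or up to 25 mm ajar. It has about 2.5 N of sliding friction and stays where it is left.
- handle (a point): Middle of the drawer's bar handle: a level round bar, 12 mm thick, 160 mm long along world x, 50 mm below the marble's top; with the drawer shut 53 mm beyond the marble's edge. Behind it is 39 mm of free space, then the drawer's steel front (340 mm wide, its top 25 mm below the marble's top). Moves with the drawer.
- pan (a point): Centre of the inner floor of the open steel pan in the drawer, axes as the world's. Inside 246 (x) x 146 (y) mm, 98 mm deep; floor 132 mm, rim 34 mm below the marble's top. With the drawer at its stop the pan's inside reaches from 10 mm behind the marble's edge to 136 mm beyond it. Moves with the drawer.
- mould: Pale plastic praline mould, 275 x 135 x 24 mm, filled, lying on the marble behind the tablets (-y side). Origin: centre of its underside. Must stay.
- shaker: Steel cocoa shaker, 72 mm diameter, 106 mm tall, standing on the marble beyond the tablets (+x). Origin: centre of its underside. Must stay.
- scraper: Bench scraper with 150 x 85 mm steel blade and black 29 mm round handle, lying flat on the marble beyond the mould. Origin: on the marble below the blade, near the handle. Must stay.
Things that resemble listed ones, but are neither listed nor needed, are in the scene too. Leave any green or turquoise look-alike of the tablet_broken alone.

How it is judged:
By the outcome, as a careful person would: the job done as asked, in the order asked, and still so for the second after the job is handed in, with the robot touching nothing.
It also fails if it takes over 72 s, if anything falls off the work surface, if the arm or the gripper's body presses on something with over 40 N, if the wrist force passes 120 N, or if a joint passes its speed limit or range.

### The arm

A 7-joint arm with a two-finger parallel gripper is mounted at the origin on the work surface. World frame = base frame: x ahead of the robot, y to its left, z up, the work surface at z = 0. Lengths are in m, angles in rad, forces in N, time in s.
With the tool pointing down it reaches from about 0.4 to 0.85 m from the base axis. Payload 6.9 kg.
Tool frame: the origin (TCP) lies midway between the tips of the shut fingers; the grasp point (between the pads) lies 19 mm behind it; z points along the fingers, y is the line along which they close (so a half turn about z gives the same grasp; the last joint's range is limited). The gripper opens to 85 mm and grips with 20 to 120 N. Pads are 22 mm wide; open, the fingers measure 114 mm over their backs; the gripper's body (76 mm by 85 mm) begins 54 mm behind the grasp point. The pads swing forward as they close: fully open they stand 13 mm farther back than shut.
Start: joints at [-1.228, 0.507, -0.238, 1.5, 0.126, 1.149, -0.155], TCP at [0.147, 0.607, 0.231] pointing down, gripper open.
Joint ranges: [-3.08, 3.08], [-0.24, 2.05], [-1.43, 1.35], [0, 2.5], [-1.52, 4.66], [0.17, 1.96], [-2.89, 2.89]. Speed limits (rad/s): [2.39, 2.39, 3.14, 3.14, 3.14, 3.14, 3.14].

### API

Orientations are given as [roll, pitch, yaw] about the fixed x, y, z axes, in that order (R = Rz(yaw) Ry(pitch) Rx(roll)).
In Python, from rig import move_pose, move_linear, movej, move_gripper, sleep, solve_ik, sense, read_camera, IKError, job_done gives the robot as it stands. Calls block until the motion is done:
- move_pose(position, orientation): joint-space move of the TCP to a pose.
- move_linear(position, rot=None, v=0.15, contact_N=None): straight line of the TCP; rot=None keeps the orientation; v is the mean speed in m/s. With contact_N (N) it stops when the force on the tool has changed by that much, and returns True; else False.
- movej(angles): joint-space move.
- move_gripper(opening): opening from 0.0 (shut) to 1.0 (fully open); the grip force is fixed at half the most; returns when the fingers have stopped.
- sleep(seconds).
- solve_ik(position, orientation): joint angles nearest the present ones, or None.
- sense(): the state.
- read_camera(name): name is "scene" or "top"; returns a dict with "img" (400x640x3 uint8, red, green, blue), "depth" (400x640 float32, m along the optical axis (not along the pixel's ray), 0 where there is no reading), "vertical_fov" (degrees; the focal length in pixels is half the picture's height over the tangent of half this angle, whatever the lens; pixels are square), "cx", "cy" (the principal point, pixels), "k1" (the pictures are not rectified: a ray, as slopes to the right and down, at radius r is drawn at 1 + k1 r^2 times it, then the intrinsics apply), "rvec" (rotation vector, rad) and "tvec" (3), from world to camera coordinates, as OpenCV has them. Camera axes: x right, y down, z forward; pixel columns grow to the right and rows downward; lengths in m; the calibration is good to about 2 mm. A picture is of the moment at which its call begins.
A pose or a line that the arm cannot do raises IKError and nothing moves.
- job_done(): hands the job in; it is judged then, once.
The state is a dict: "t": time; "joints": joint angles; "dq": joint speeds; "joint_efforts": joint torques, N m; "ee_pos": TCP position; "eef_rot": TCP orientation; "ft_force": force on the tool from outside, world axes, zero at the start; "moment": the same for the moment, N m; "grip_width": opening from 0.0 (shut) to 1.0 (fully open); "grasp_force": force on a finger pad.
Only numpy, scipy, OpenCV 4.12 (cv2) and the standard library are available. Lean on these libraries where they do the work, as an engineer would, in place of code of your own. Each camera call takes 0.05 s, during which the arm holds its last target. There are 200 camera calls.

## Working session

There is one attempt and no reset: what is moved stays moved. The work goes in short steps, each a Python script; the robot and the scene stay as the last script left them, time stands still between calls to the robot, and variables do not carry over. Pictures are saved under pics/ and viewed, at most 10 in all, crops included, and the job is handed in when it is done.

```bash
mkdir -p pics; cat > h.py <<'E'
import numpy as np, cv2
from rig import *
def K(c):
    f=200/np.tan(np.radians(c["vertical_fov"])/2)
    return np.array([[f,0,c["cx"]],[0,f,c["cy"]],[0,0,1.]])
def rays(c,px):
    px=np.array(px,float).reshape(-1,1,2)
    n=cv2.undistortPoints(px,K(c),np.array([c["k1"],0,0,0,0]))  # checked below: drawn = s*(1+k1 r^2)
    n=n.reshape(-1,2); d=np.c_[n,np.ones(len(n))]
    R=cv2.Rodrigues(np.array(c["rvec"],float))[0]
    return -R.T@np.array(c["tvec"],float).ravel(), d@R
def onplane(c,px,z):
    o,d=rays(c,px); return o+d*((z-o[2])/d[:,2])[:,None]
def bydepth(c,px):
    o,d=rays(c,px); px=np.array(px).reshape(-1,2).astype(int)
    return o+d*c["depth"][px[:,1],px[:,0]][:,None]
def shot(n,name):
    c=read_camera(n); cv2.imwrite(f"pics/{name}.png",c["img"][:,:,::-1]); return c
E
python3 - <<'E'
from h import *
import pickle
for n in("top","scene"):
    c=shot(n,n+"0"); pickle.dump(c,open(n+"0.pkl","wb")); print(n,c["vertical_fov"],c["cx"],c["cy"],c["k1"],rays(c,[[320,200]]))
s=sense(); print(s)
E
```

```text
top 54.86299825022297 321.65958178279965 194.74573488234728 0.015765547894330857 (array([ 0.38360111, -0.15156672,  1.07881294]), array([[ 0.15041126, -0.00479716, -0.98871529]]))
scene 45.554161760253095 318.16467253331683 202.21879305717061 -0.07163791978716758 (array([ 1.16215479, -0.55392355,  0.86320707]), array([[-0.51260607,  0.33034945, -0.79255335]]))
{'t': 0.1, 'joints': array([-1.22752106,  0.50825661, -0.2375315 ,  1.50104902,  0.1256835 ,
        1.14890075, -0.15478785]), 'dq': array([ 1.48311350e-03, -1.78558896e-03,  1.02467746e-05, -2.39088668e-03,
       -4.38749125e-05, -2.48638656e-04,  8.46928516e-04]), 'joint_efforts': array([-4.37498151e-03, -6.21834970e+01, -2.19464287e+00, -2.50203001e+01,
        1.25207508e-02,  7.80646980e-03,  4.39436860e-05]), 'ee_pos': array([0.14717106, 0.60695214, 0.23050926]), 'eef_rot': array([-3.13996533e+00,  1.56973558e-05,  2.90383635e+00]), 'ft_force': array([ 0.85625971,  0.57698087, -0.13562649]), 'moment': array([ 0.03384937, -0.03219448,  0.01825016]), 'grasp_force': 0.0, 'grip_width': 1.0005375754305568}
```

View pics/top0.png

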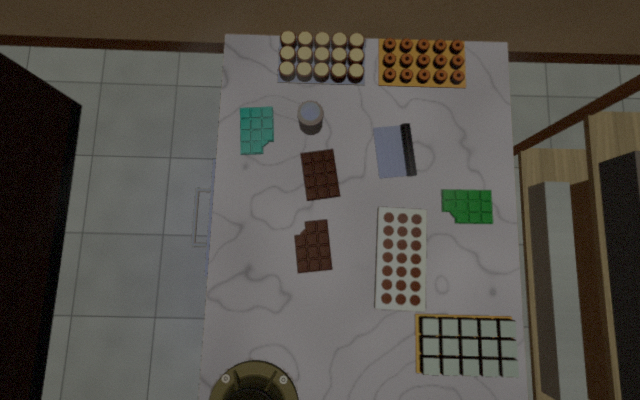

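View pics/scene0.png

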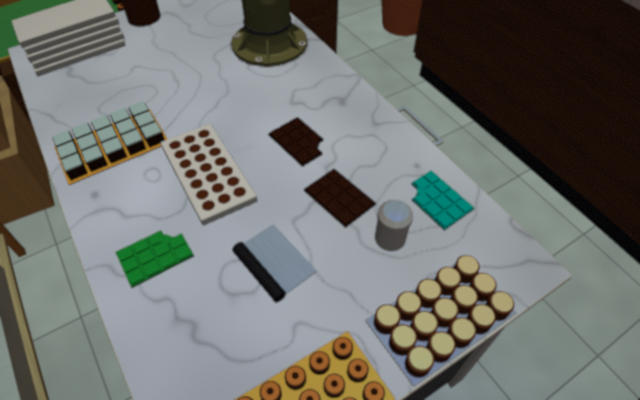

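The top view shows the broken tablet candidates: dark one at (313,246) with its upper-left (+x,+y) corner missing; whole dark one at (320,175); turquoise look-alike at (256,130); green one at (467,206). By the description I choose (313,246). The handle is at about (202,217), and the marble's edge runs along column ~210.

```bash
cat >> h.py <<'E'
def tabs(c,zt=0.013):
    "dark brown blobs on the marble as (pixel centre, world contour at tablet top)"
    im=c["img"].astype(int); m=((im.max(2)<85)&(im[:,:,0]>im[:,:,2]+8)).astype(np.uint8)
    m=cv2.morphologyEx(m,cv2.MORPH_CLOSE,np.ones((3,3)))
    out=[]
    for k in cv2.findContours(m,cv2.RETR_EXTERNAL,cv2.CHAIN_APPROX_NONE)[0]:
        if 500<cv2.contourArea(k)<4000:
            w=onplane(c,k.reshape(-1,2),zt)[:,:2]; out.append((k.reshape(-1,2).mean(0),w))
    return out
E
python3 - <<'E'
from h import *
import pickle
for n in("top","scene"):
    c=pickle.load(open(n+"0.pkl","rb"))
    for p,w in tabs(c):
        r=cv2.minAreaRect((w*1000).astype(np.float32)); print(n,p.round(),np.round(r[0],1),np.round(r[1],1),round(r[2],1),"area",cv2.contourArea((w*1000).astype(np.float32)))
        print("   box",cv2.boxPoints(r).round(0).tolist())
c=pickle.load(open("top0.pkl","rb"))
print("depth pts",bydepth(c,[[313,246],[320,175],[260,250],[200,217],[198,200],[196,230]]).round(3).tolist())
g=c["img"].astype(int).sum(2)
for r in (150,217,260,300): print(r,g[r,185:230].tolist())
# edge: depth jump
for r in (110,150,250,280,320):
    d=c["depth"][r,180:250]; P=bydepth(c,[[x,r] for x in range(180,250)]); i=np.where(P[:,2]>-0.01)[0][0]; print(r,180+i,P[i-2:i+2].round(3).tolist())
# handle
D=bydepth(c,[[x,y] for y in range(180,255) for x in range(185,214)]); px=np.array([[x,y] for y in range(180,255) for x in range(185,214)])
s=(abs(D[:,2]+.047)<.012); print(s.sum(), D[s].min(0),D[s].max(0),np.median(D[s],0))
im=c["img"]; a=cv2.resize(im[170:290,180:380],None,fx=4,fy=4,interpolation=cv2.INTER_CUBIC); cv2.imwrite("pics/crop0.png",a[:,:,::-1])
E
```

```text
top [252. 385.] [72.7  1.4] [ 93.9 224.9] 1.1 area 14814.89651151776
   box [[24.0, 113.0], [28.0, -112.0], [122.0, -110.0], [117.0, 115.0]]
top [313. 247.] [ 419.  -138.8] [138.5  94.8] 7.2 area 11484.311959513929
   box [[344.0, -100.0], [356.0, -195.0], [494.0, -177.0], [482.0, -83.0]]
top [543. 291.] [ 331.8 -764.6] [572.9  49.9] 0.0 area 25616.452296005213
   box [[45.0, -740.0], [45.0, -790.0], [618.0, -789.0], [618.0, -740.0]]
top [320. 174.] [ 619.7 -153.9] [140.5  95.7] 9.7 area 12689.430018217769
   box [[542.0, -119.0], [559.0, -213.0], [697.0, -189.0], [681.0, -95.0]]
scene [ 14. 336.] [ 560.5 -870.5] [318.2  27. ] 0.1 area 6373.82475605607
   box [[401.0, -857.0], [401.0, -884.0], [720.0, -884.0], [720.0, -857.0]]
scene [340. 197.] [ 625.8 -156.7] [135.1  91.6] 9.6 area 11807.774060530355
   box [[552.0, -123.0], [567.0, -213.0], [700.0, -191.0], [685.0, -100.0]]
scene [298. 140.] [ 425.  -141.4] [135.1  90.8] 7.4 area 10711.773908023373
   box [[352.0, -105.0], [364.0, -195.0], [498.0, -178.0], [486.0, -88.0]]
scene [271.  45.] [27.6 -9.7] [226.8 203.2] 66.0 area 30177.
[... 1381 characters left out ...]
00, 297, 296, 286, 299, 308, 321, 327, 324, 333, 336, 337, 340, 335, 336, 341]
110 220 [[1.099, 0.358, -0.75], [1.096, 0.351, -0.74], [0.805, 0.143, 0.002], [0.804, 0.139, 0.004]]
150 217 [[0.894, 0.359, -0.752], [0.894, 0.354, -0.751], [0.685, 0.144, 0.0], [0.683, 0.139, 0.005]]
250 209 [[0.4, 0.157, -0.024], [0.4, 0.155, -0.026], [0.4, 0.146, -0.003], [0.4, 0.142, 0.003]]
280 207 [[0.273, 0.36, -0.753], [0.273, 0.356, -0.754], [0.319, 0.145, -0.002], [0.319, 0.142, -0.001]]
320 204 [[0.097, 0.358, -0.746], [0.098, 0.352, -0.741], [0.214, 0.145, -0.0], [0.215, 0.141, 0.001]]
345 [ 0.41095985  0.16664415 -0.05294364] [ 0.58124937  0.21334621 -0.03878722] [ 0.4938934   0.20322645 -0.04449588]
```

View pics/crop0.png

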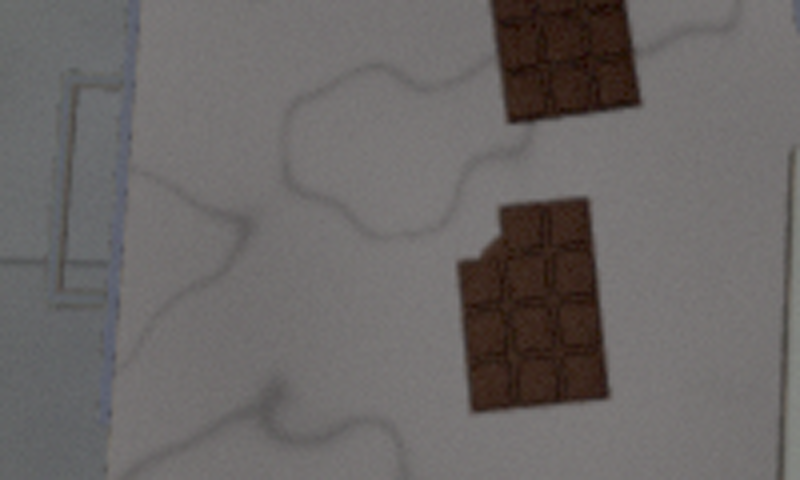

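The crop confirms it: the lower dark tablet, centre about (535,305) in the crop, lacks its upper-left corner. The upper one has a full near side. The handle bar is at crop column ~68, rows 75–300. Sizes (138.5x94.8 mm) and heights (0.013 m, −0.05 m) fit. I measure the edge at y≈0.146 and the handle at (0.495, 0.203). The pan spans x 0.373–0.619, so the tablet has to travel about +7 cm in x as well.

Plan: hook the bar, pull the drawer out, then push the tablet with both open fingers at yaw −15°, along its normal.

```bash
python3 - <<'E'
from h import *
from math import pi
def o(th,s=1): return [pi,0,s*pi/2+th]
for s in(1,-1):
    for p,th in [((.495,.178,.12),0),((.495,.178,-.058),0),((.495,.335,-.058),0),((.40,-.23,.1),-.26),((.40,-.23,-.008),-.26),((.48,.17,-.008),-.26),((.495,.40,-.058),0)]:
        q=solve_ik(p,o(th,s)); print(s,p,None if q is None else np.round(q,2))
E
```

```text
1 (0.495, 0.178, 0.12) [-0.53  0.48  0.21  1.92 -0.14  0.76 -0.24]
1 (0.495, 0.178, -0.058) [-0.44  0.77  0.08  2.04 -0.16  0.34 -0.24]
1 (0.495, 0.335, -0.058) [-0.68  0.82  0.06  1.85 -0.1   0.48 -0.54]
1 (0.4, -0.23, 0.1) [ 0.11  0.48  0.52  2.1  -0.38  0.66  0.63]
1 (0.4, -0.23, -0.008) [ 0.24  0.66  0.34  2.19 -0.59  0.38  0.81]
1 (0.48, 0.17, -0.008) [-0.49  0.67  0.15  2.07 -0.23  0.42 -0.42]
1 (0.495, 0.4, -0.058) [-0.74  0.85  0.04  1.74 -0.06  0.56 -0.67]
-1 (0.495, 0.178, 0.12) [-0.01  0.52 -0.57  1.91  0.38  0.82  2.36]
-1 (0.495, 0.178, -0.058) [-0.1   0.8  -0.46  2.04  0.76  0.48  2.01]
-1 (0.495, 0.335, -0.058) [-0.32  0.87 -0.52  1.84  0.7   0.63  1.86]
-1 (0.4, -0.23, 0.1) [ 0.96  0.5  -0.71  2.09  0.49  0.72  2.81]
-1 (0.4, -0.23, -0.008) [ 0.9   0.7  -0.66  2.18  0.88  0.54  2.45]
-1 (0.48, 0.17, -0.008) [-0.1   0.69 -0.45  2.06  0.6   0.51  1.9 ]
-1 (0.495, 0.4, -0.058) [-0.4   0.91 -0.54  1.73  0.68  0.7   1.83]
```

```bash
python3 - <<'E'
from h import *
from math import pi
O=[pi,0,pi/2]
move_gripper(0.0)
move_pose([.495,.178,.15],O)
print("down",move_linear([.495,.178,-.058],v=.12,contact_N=6), sense()["ee_pos"].round(4))
print("touch",move_linear([.495,.20,-.058],v=.04,contact_N=5), sense()["ee_pos"].round(4))
print("pull",move_linear([.495,.325,-.058],v=.07,contact_N=18), sense()["ee_pos"].round(4))
print("stop",move_linear([.495,.36,-.058],v=.03,contact_N=15), sense()["ee_pos"].round(4),sense()["ft_force"].round(1))
s=sense();p=s["ee_pos"].copy(); p[1]-=.014; move_linear(p,v=.06)
p[2]=.12; move_linear(p,v=.2)
c=shot("top","open1")
D=bydepth(c,[[x,y] for y in range(185,250) for x in range(125,205)]); s=(abs(D[:,2]+.047)<.008)&(D[:,1]>.29); print(s.sum(),np.median(D[s],0).round(3),D[s].min(0).round(3),D[s].max(0).round(3)); print(sense()["t"])
E
```

```text
down False [ 0.4953  0.1781 -0.0575]
touch False [ 0.4948  0.2005 -0.0581]
pull False [ 0.495  0.325 -0.058]
stop True [ 0.4947  0.3372 -0.0585] [-0.3  0.5 -0.2]
369 [ 0.491  0.349 -0.044] [ 0.408  0.29  -0.053] [ 0.582  0.361 -0.039]
9.4667
```

View pics/open1.png

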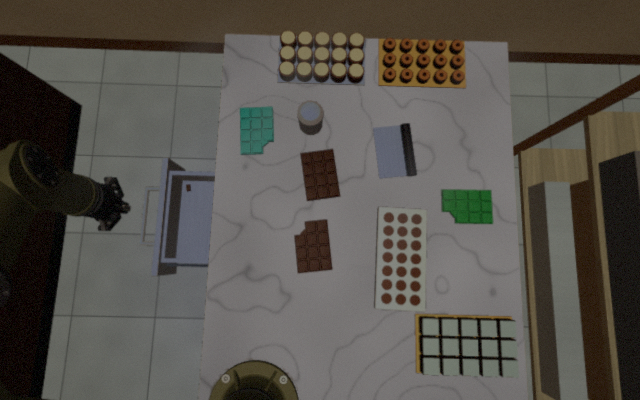

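The drawer is out: its front is at column ~158 and the open pan at (188,215), with the handle at y≈0.354, as expected at the stop. Now the first stretch of the push.

```bash
python3 - <<'E'
from h import *
from math import pi
th=-np.radians(15); O=[pi,0,pi/2+th]
p=sense()["ee_pos"].copy(); p[2]=.17; move_linear(p,v=.25)
move_gripper(1.0)
move_pose([.394,-.239,.12],O)
print("down",move_linear([.394,-.239,-.008],v=.1,contact_N=5), sense()["ee_pos"].round(4))
print("push",move_linear([.394+.212*np.tan(-th),-.027,-.008],v=.06,contact_N=25), sense()["ee_pos"].round(4),sense()["ft_force"].round(1),sense()["t"])
c=shot("top","push1")
for p,w in tabs(c):
    if w[:,1].max()<.2 and w[:,0].min()>.2:
        r=cv2.minAreaRect((w*1000).astype(np.float32)); print(p.round(),np.round(r[0],1),np.round(r[1],1),round(r[2],1))
E
```

```text
down False [ 0.3943 -0.2391 -0.0076]
push False [ 0.4508 -0.0271 -0.008 ] [-0.3 -1.6 -0.8] 17.9
[320. 175.] [ 619.1 -153.8] [139.2  93.9] 9.7
```

View pics/push1.png

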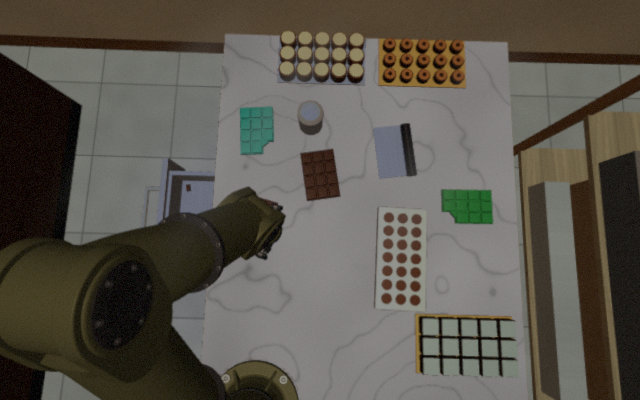

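The top view has the arm over the tablet at ~(235,225). The whole tablet at (320,175) is unmoved. I check the scene view.

```bash
python3 - <<'E'
from h import *
import pickle
c=shot("scene","push1s")
pickle.dump(c,open("s1.pkl","wb"))
for p,w in tabs(c):
    if w[:,1].max()<.3 and w[:,0].min()>.2:
        r=cv2.minAreaRect((w*1000).astype(np.float32)); print(p.round(),np.round(r[0],1),np.round(r[1],1),round(r[2],1))
E
```

```text
[ 14. 336.] [ 561.8 -870.6] [ 26.9 315.6] 90.0
[340. 197.] [ 625.5 -156.5] [134.7  91.4] 9.5
[369. 131.] [486.4  22.8] [ 90.3 137.5] 74.2
```

View pics/push1s.png

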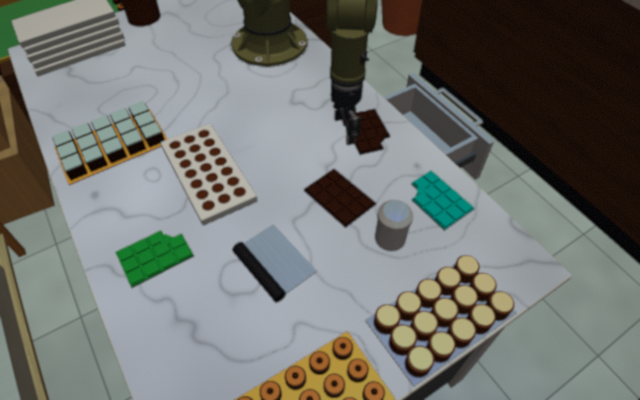

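The tablet is flush with the fingers at about (0.48, 0.025), yaw −15°, seen at (369,131). The drawer is open to its right. Next I straighten it while advancing, then push it over the edge.

```bash
python3 - <<'E'
from h import *
from math import pi
print(move_linear([.468,.035,-.008],rot=[pi,0,pi/2],v=.06,contact_N=25),sense()["ee_pos"].round(4))
c=shot("scene","push2s")
ok=False
for p,w in tabs(c):
    if w[:,1].max()<.3 and w[:,0].min()>.2 and w[:,1].max()>0:
        r=cv2.minAreaRect((w*1000).astype(np.float32)); print(p.round(),np.round(r[0],1),np.round(r[1],1),round(r[2],1))
        ok=455<r[0][0]<525 and 75<r[0][1]<110
if ok:
    print(move_linear([.472,.17,-.008],v=.11,contact_N=25),sense()["ee_pos"].round(4),sense()["ft_force"].round(1))
    sleep(.3)
    c=shot("scene","drop")
    a=cv2.resize(c["img"][60:200,310:510],None,fx=4,fy=4,interpolation=cv2.INTER_CUBIC); cv2.imwrite("pics/dropc.png",a[:,:,::-1])
print(sense()["t"])
E
```

```text
False [ 0.4678  0.0349 -0.008 ]
[395. 122.] [499.1 105.8] [ 67.4 162.1] 52.8
False [ 0.472   0.1691 -0.008 ] [-0.2 -1.4 -0.5]
21.0
```

View pics/dropc.png

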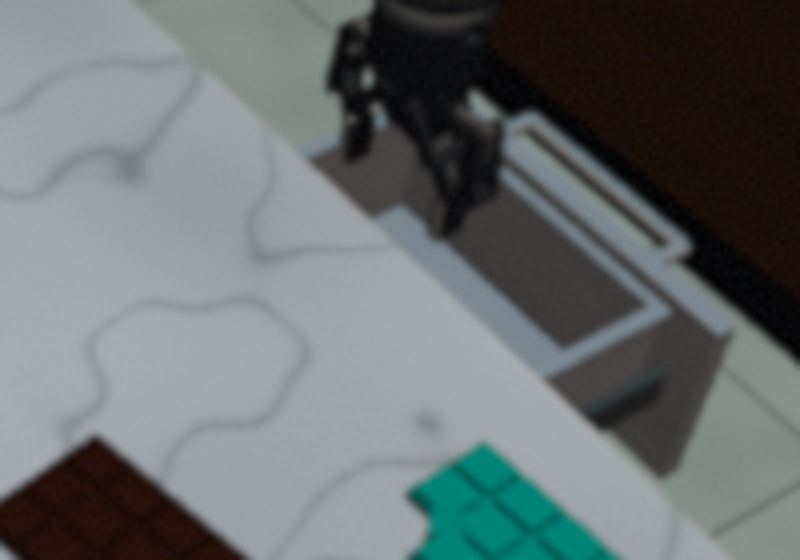

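The tablet has left the marble and the fingers hang over the pan at crop (440,200). The pan's floor is hidden from this side, so I retract and look from above.

```bash
python3 - <<'E'
from h import *
from math import pi
p=sense()["ee_pos"].copy(); p[2]=.13; move_linear(p,v=.25)
move_gripper(0.0)
move_linear([.495,.41,.13],rot=[pi,0,pi/2],v=.25)
c=shot("top","pan"); im=c["img"]
a=cv2.resize(im[140:300,130:330],None,fx=3.5,fy=3.5,interpolation=cv2.INTER_CUBIC); cv2.imwrite("pics/panc.png",np.clip(a[:,:,::-1].astype(int)*1.5,0,255))
D=bydepth(c,[[x,y] for y in range(175,262) for x in range(160,209)]); s=(D[:,1]>.16)&(D[:,1]<.28)&(D[:,0]>.38)&(D[:,0]<.61); print(np.percentile(D[s][:,2],[0,5,25,50,75,95,100]).round(3),sense()["t"])
E
```

```text
[-0.139 -0.135 -0.132 -0.13  -0.122 -0.115 -0.027] 23.6333[ WARN:0@5.345] global loadsave.cpp:1063 imwrite_ Unsupported depth image for selected encoder is fallbacked to CV_8U.
```

View pics/panc.png

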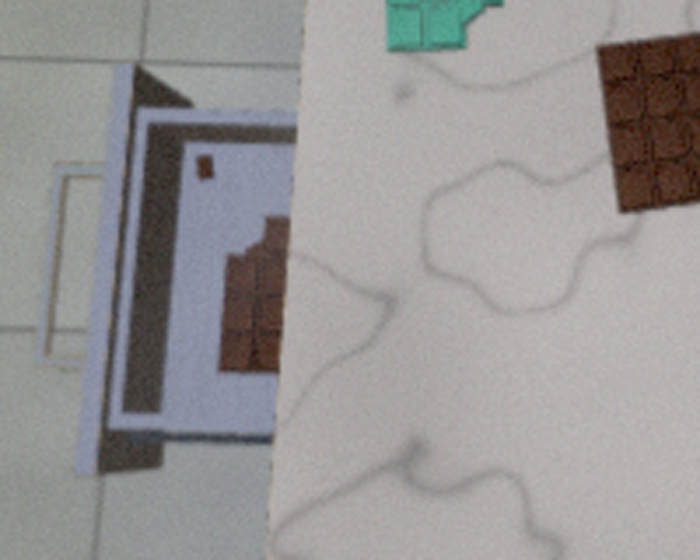

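The tablet lies flat on the pan's floor at crop (250,310), with depth ≈ −0.12. The small chip at (205,167) was there before. Now I close the drawer.

```bash
python3 - <<'E'
from h import *
print(move_linear([.495,.41,-.056],v=.15,contact_N=6))
print("push",move_linear([.495,.235,-.056],v=.06,contact_N=20),sense()["ee_pos"].round(4))
print("home",move_linear([.495,.19,-.056],v=.03,contact_N=18),sense()["ee_pos"].round(4))
p=sense()["ee_pos"].copy(); p[1]+=.05; move_linear(p,v=.12); p[2]=.15; move_linear(p,v=.25); move_linear([.495,.45,.2],v=.3)
c=shot("top","end")
D=bydepth(c,[[x,y] for y in range(185,250) for x in range(185,214)]); s=(abs(D[:,2]+.047)<.008)&(D[:,1]>.18); print(np.median(D[s],0).round(4))
for p,w in tabs(c):
    if w[:,1].max()<.2 and w[:,0].min()>.2:
        r=cv2.minAreaRect((w*1000).astype(np.float32)); print(p.round(),np.round(r[0],1),round(r[2],1))
print(sense()["t"])
E
```

```text
False
push False [ 0.495   0.2351 -0.056 ]
home True [ 0.4948  0.2161 -0.0561]
[ 0.4941  0.1966 -0.0442]
[320. 174.] [ 619.7 -153.8] 9.7
31.3083
```

View pics/end.png

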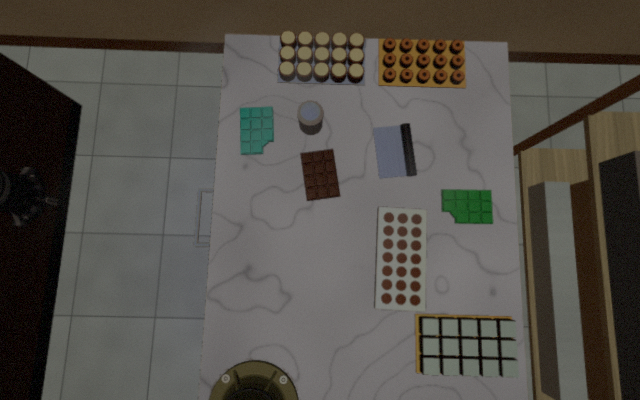

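The drawer is shut against its stop (bar at column ~203), the whole tablet is still at (320,174), everything else is where it was, and the arm is clear.

```bash
python3 -c "
from rig import *
print(job_done())"
```

```text
the job is handed in; nothing more can be done
None
```

The job is handed in at about 31 s: the broken tablet was slid into the pan, the drawer was pushed home against its stop, and the whole tablet, mould, shaker and scraper look unmoved in the final picture.

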